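# Build a ring cake on its carrying stand and lift it by the telescopic post

### The arm

A 6-joint arm with a two-finger parallel gripper is mounted at the origin on a cart in front of the work surface, level with it; the furniture and walls round the work are solid. World frame = base frame: x ahead of the robot, y to its left, z up, the work surface at z = 0. Lengths are in m, angles in rad, forces in N, time in s.
With the tool pointing down it reaches from about 0.275 to 0.85 m from the base axis. Payload 19 kg.
Tool frame: the origin (TCP) lies midway between the tips of the shut fingers; the grasp point (between the pads) lies 19 mm behind it; z points along the fingers, y is the line along which they close (so a half turn about z gives the same grasp; the last joint's range is limited). The gripper opens to 85 mm and grips with 20 to 120 N. Pads are 22 mm wide; open, the fingers measure 114 mm over their backs; the gripper's body (76 mm by 85 mm) begins 54 mm behind the grasp point. The pads swing forward as they close: fully open they stand 13 mm farther back than shut.
Start: joints at [-1.428, 0.15, 1.437, -0, 1.554, -0.134], TCP at [0.157, -0.553, 0.231] pointing down, gripper open.
Joint ranges: [-2.8, 2.8], [-0.68, 2.1], [0.12, 2.68], [-1.39, 4.53], [0.16, 2.79], [-2.81, 2.81]. Speed limits (rad/s): [1.89, 1.89, 2.22, 3.01, 3.01, 3.01].

### API

Orientations are given as a unit quaternion [w, x, y, z].
In Python, from workcell import telemetry, vision, workorder, recognise, trace gives the robot as it stands.
- The arm moves only by the tool arm_command, never from a script. Its argument "rows" is a list of rows, each a list of 4 numbers: the shift along the tool's x, y, z in m, then the turn about the tool's z in rad. A call has exactly 8 rows; each row is the pose to reach, as a shift and turn from the pose commanded when the call began, along the tool's axes at that moment; what a row does not reach only later rows make up. A row lasts 1/8 s, in which the tool goes at most 62.5 mm and 10.7 degrees, less where a joint would pass 70% of its speed; a pose out of reach is approached as far as the arm can. A call with a gripper value outside its range is refused whole. "fingers" is the opening, from 0 (shut) to 1 (fully open), set as the call begins (left out, the last holds). The fingers move at their own pace and stop on an object; the grip force is fixed at half the most. Time passes only in rows, so rows that repeat a pose let the fingers close, or fill a call up. It gives the time, the measured TCP pose, the force, the opening and the grip force at its end, in the units of the state.
- telemetry.observe(): the state, without advancing time (a new reading comes with each control period).
- vision.read_camera(name): name is "scene" or "top"; returns the picture (400x640x3 uint8, red, green, blue); there is no depth.
- vision.camera_model(name): a dict with "mtx" (3x3 intrinsics, pixels), "dist_coeffs" ([k1, k2, p1, p2, k3] as OpenCV has them; the pictures are not rectified), "R" (3x3) and "t" (3): a world point X has camera coordinates R X + t. Camera axes: x right, y down, z forward; pixel columns grow to the right and rows downward; lengths in m; the calibration is good to about 2 mm. A picture is of the moment at which its call begins. camera_model takes no time and is no camera call.
- workorder.sign_off(): hands the job in; it is judged then, once.
Trained networks look in the newest picture that a camera, given by its name, has taken for a name from the list of things; names that differ only in an ending like _2 or _b are one class to them, and where a whole thing is asked for, a point or a joint stands for the part that bears it (a point fixed in the world has none). Each returns a list of dicts, best first, with "score" (0 to 1); they miss things now and then, are a little off and sometimes report something else, mostly with a low value. They report only what shows in the picture. A call takes as long as a camera call. They do not tell look-alikes from the thing itself.
- recognise(label, camera): "extent" ([centre column, centre row, width, height] in pixels, round what is visible of it).
- trace(label, camera): "pixels" (400x640 bool, what is visible of it) and "extent" ([centre column, centre row, width, height] in pixels, round what is visible of it).
The state is a dict: "time_s": time; "q": joint angles; "joint_velocities": joint speeds; "effort": joint torques, N m; "tcp_pos": TCP position; "ee_rot": TCP orientation; "contact_force": force on the tool from outside, world axes, zero at the start; "wrist_torque": the same for the moment, N m; "opening": opening from 0.0 (shut) to 1.0 (fully open); "grip_force": force on a finger pad.
Only numpy, scipy, OpenCV 4.12 (cv2) and the standard library are available. Lean on these libraries where they do the work, as an engineer would, in place of code of your own. Each camera call takes 0.05 s, during which the arm holds its last target. There are 200 camera calls.

### The job

Finish the little ring cake on the marble carrying stand: slip the larger of the two biscuit rings on the board over the post on to the big ring that is already there, then the smaller one on top, each lying flat. Then squeeze the button in the side of the post's black grip and, keeping it pressed, pull the grip straight up to its second stop (fully extended), and lift the whole stand level, at least 8 cm off the worktop. Finish while still holding it there by the grip, with the post fully out and the cake on it; leave the pepper mill and the kitchen timer where they stand.

Things in the scene. Friction and masses are not known exactly. Their poses are not given: they have to be found in the camera images.
- stand: Loose carrying stand, 0.5 to 0.75 kg: round white marble foot plate, diameter 130 mm, 14 mm thick, with an upright telescopic steel post in its centre that ends in a black grip. Origin: centre of the foot's underside, on the post's axis; z up, +y towards the side of the grip with the button. The fixed outer tube, 20 mm thick, reaches to 42 mm; no part of post or grip lies over 11 mm off the axis.
- grip (a point): On the post's axis at the button's mid height, moving with the grip; axes as the stand's. 57 mm above the foot's underside with the post in (as at the start), 109 mm at the second stop. The grip reaches 13 mm below and 15 mm above it (rounded top), 13 mm wide in x, from -9 to +5 mm in y; the button stands out to +9 mm. Pinch it along y to press; the finished cake's top is 13 mm below it.
- stand_mid (a joint): Thicker steel section of the telescopic post, slides up out of the outer tube: 0 = in, 0.026 = fully out; about 2 N of friction, so it follows after the thinner one. First stop: 26 mm drawn out in all; second stop, the end: 52 mm (both fully out). With the button out a bolt locks the post at each stop.
- stand_post (a joint): Thinner section, which carries the grip, slides up out of the thicker one: 0 = in, 0.026 = fully out; about 1 N of friction. With the button held in, the post passes the first stop freely and the foot stays down by its own weight while it is drawn out slowly.
- stand_button (a joint): Grey push button in the +y side of the grip, 10 mm wide, 13 mm tall: 0 = out (locked), 0.004 = fully in; 3 N at first, 6 N fully in, springs back; the bolt is free beyond about 0.003.
- base_ring: Largest baked biscuit ring, outer diameter 84 mm, hole 40 mm, 10 mm thick, golden brown with a zigzag of white icing; already lies flat on the foot plate round the post. Origin: centre of its underside, z up.
- middle_ring: Larger of the two rings that lie on the board, same make: outer diameter 64 mm, hole 31 mm, 10 mm thick, 30 g. Origin: centre of its underside, z up.
- top_ring: Smaller of the two rings that lie on the board, same make: outer diameter 51 mm, hole 30 mm, 10 mm thick, 25 g. Origin: centre of its underside, z up.
- board: Fixed wooden board 250 x 130 x 14 mm, flat on the worktop, on which the two rings lie one behind the other. Origin: centre of its underside; x along its length.
- pepper_mill: Wooden pepper mill, 58 mm in diameter, 170 mm tall, loose, to be left alone. Origin: centre of its underside.
- timer: Round kitchen timer, 68 mm in diameter, 45 mm tall, loose, to be left alone. Origin: centre of its underside.
Mind the look-alikes: they are no part of the job. Leave any turquoise look-alike of the top_ring alone.

How it is judged:
By the outcome, as a careful person would: the job done as asked, in the order asked, and still so for the second after the job is handed in, while the arm keeps its last pose, push and grip.
It also fails if it takes over 62 s, if anything falls off the work surface, if the arm or the gripper's body presses on something with over 40 N, if the wrist force passes 120 N, or if a joint passes its speed limit or range.

## Working session

There is one attempt and no reset: what is moved stays moved. The work goes in short steps, Python scripts to look and compute and a tool call to move; the robot and the scene stay as the last step left them, time stands still between calls to the robot, and variables do not carry over. Pictures are saved under pics/ and viewed, at most 10 in all, crops included, and the job is handed in when it is done.

Besides the shell and the picture viewer there is one more tool, called after "Request:" by a JSON object that holds its "fn" and its "kwargs", one argument or row to a line. arm_command: Moves the arm, as the interface text tells. Its arguments: {"type":"object","properties":{"rows":{"type":"array","items":{"type":"array","items":{"type":"number"}}},"fingers":{"type":"number"}},"required":["rows"]}

```bash
mkdir -p pics; ls; python3 - <<'E'
from workcell import telemetry, vision
import cv2, numpy as np
s=telemetry.observe(); print({k:np.round(v,3) for k,v in s.items()})
a=[]
for n in("scene","top"):
    im=vision.read_camera(n); np.save(f"pics/{n}0.npy",im); m=vision.camera_model(n)
    print(n,np.round(m["mtx"],1).tolist(),np.round(m["dist_coeffs"],3),np.round(m["R"],3).tolist(),np.round(m["t"],3))
    cv2.imwrite(f"pics/{n}0.png",im[:,:,::-1])
E
```

```text
pics
{'time_s': np.float64(0.0), 'q': array([-1.428,  0.151,  1.438, -0.   ,  1.554, -0.134]), 'joint_velocities': array([ 0.   ,  0.   , -0.001, -0.   ,  0.   ,  0.   ]), 'effort': array([ 1.0000e-03, -7.1305e+01, -5.7087e+01, -0.0000e+00,  9.0000e-03,
        0.0000e+00]), 'tcp_pos': array([ 0.157, -0.553,  0.231]), 'ee_rot': array([-0.001,  0.99 ,  0.138, -0.   ]), 'contact_force': array([ 0.191,  0.476, -0.115]), 'wrist_torque': array([ 0.038,  0.003, -0.049]), 'grip_force': np.float64(0.0), 'opening': np.float64(1.003)}
scene [[473.9, 0.0, 315.9], [0.0, 473.9, 195.1], [0.0, 0.0, 1.0]] [0.012 0.    0.    0.    0.   ] [[-0.575, -0.818, -0.006], [-0.433, 0.31, -0.846], [0.695, -0.484, -0.532]] [0.516 0.235 0.856]
top [[494.4, 0.0, 313.7], [0.0, 494.4, 200.4], [0.0, 0.0, 1.0]] [0.028 0.    0.    0.    0.   ] [[-0.028, -0.999, -0.022], [-0.992, 0.03, -0.124], [0.124, 0.018, -0.992]] [0.255 0.548 0.96 ]
```

View pics/scene0.png

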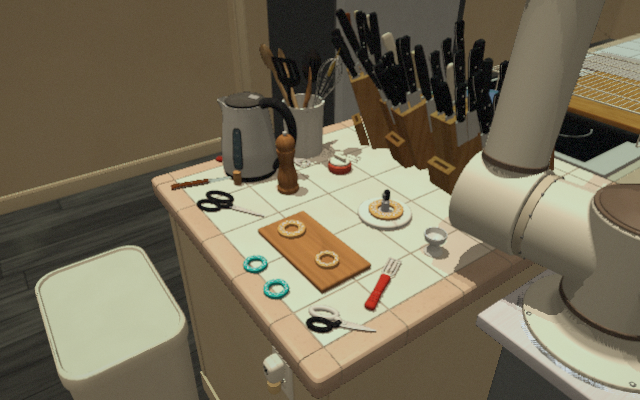

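View pics/top0.png

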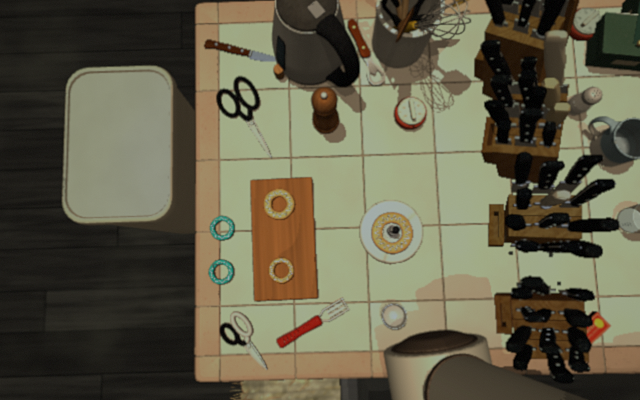

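```bash
cat > h.py <<'E'
import numpy as np, cv2
from workcell import telemetry, vision, recognise, trace
M={n:vision.camera_model(n) for n in("scene","top")}
def ray(n,uv):
    m=M[n]; R=np.array(m["R"]);t=np.array(m["t"])
    p=cv2.undistortPoints(np.float64(uv).reshape(-1,1,2),np.array(m["mtx"]),np.array(m["dist_coeffs"])).reshape(-1,2)
    return -R.T@t, np.c_[p,np.ones(len(p))]@R
def onplane(n,uv,z):
    c,d=ray(n,uv); return c+d*((z-c[2])/d[:,2])[:,None]
def proj(n,X):
    m=M[n]; return cv2.projectPoints(np.float64(X).reshape(-1,1,3),cv2.Rodrigues(np.array(m["R"]))[0],np.array(m["t"]),np.array(m["mtx"]),np.array(m["dist_coeffs"]))[0].reshape(-1,2)
def tri(uvs):
    A=np.zeros((3,3));b=np.zeros(3)
    for n,uv in uvs.items():
        c,d=ray(n,uv); d=d[0]/np.linalg.norm(d[0]); P=np.eye(3)-np.outer(d,d); A+=P;b+=P@c
    X=np.linalg.solve(A,b)
    return X,[np.round(proj(n,X)[0]-uv,1).tolist() for n,uv in uvs.items()]
def shot(n,name=None):
    im=vision.read_camera(n)
    if name: np.save(f"pics/{name}.npy",im)
    return im
def crop(im,u0,v0,u1,v1,k,f):
    c=cv2.resize(im[v0:v1,u0:u1,::-1],None,fx=k,fy=k,interpolation=cv2.INTER_CUBIC); cv2.imwrite(f"pics/{f}.png",c)
E
python3 - <<'E'
from h import *
for l in("middle_ring","top_ring","base_ring","stand","board","grip","pepper_mill","timer"):
    for n in("scene","top"):
        r=trace(l,n)
        for i,o in enumerate(r[:4]):
            c,_=cv2.findContours(o["pixels"].astype(np.uint8),cv2.RETR_EXTERNAL,cv2.CHAIN_APPROX_NONE)
            c=max(c,key=len); np.save(f"pics/{l}_{n}_{i}.npy",o["pixels"])
            e=cv2.fitEllipse(c) if len(c)>5 else None
            print(l,n,round(o["score"],2),np.round(o["extent"],1),[np.round(x,1).tolist() for x in e] if e else None)
a=np.load("pics/top0.npy");b=np.load("pics/scene0.npy")
A=cv2.resize(a[190:272,350:432],(400,400),interpolation=cv2.INTER_CUBIC)
B=cv2.resize(b[170:235,352:417],(400,400),interpolation=cv2.INTER_CUBIC)
cv2.imwrite("pics/c1.png",np.hstack([A,B])[:,:,::-1])
E
```

```text
middle_ring scene 0.88 [288.6 230.   30.9  23.4] [[290.6, 228.9], [18.5, 29.2], 86.3]
middle_ring top 0.7 [278.1 204.6  33.3  32.1] [[278.3, 204.0], [29.4, 30.3], 52.4]
top_ring scene 0.92 [276.7 288.5  24.4  22.7] [[275.4, 289.3], [20.7, 26.4], 82.0]
top_ring scene 0.65 [325.5 259.5  25.4  11.8] [[326.3, 259.4], [18.2, 23.7], 89.2]
top_ring scene 0.6 [254.4 264.2  28.5  22.8] [[254.5, 264.3], [17.3, 23.4], 83.4]
top_ring top 0.9 [219.9 271.1  22.1  26.5] [[220.9, 271.2], [22.9, 24.1], 0.5]
top_ring top 0.66 [222.6 228.1  29.4  25.1] [[221.8, 227.9], [23.1, 23.9], 81.5]
top_ring top 0.64 [282.6 269.8  22.6  28.1] [[280.7, 269.7], [22.6, 23.8], 168.5]
base_ring scene 0.97 [387.  210.8  37.3  25.6] [[385.1, 209.9], [19.7, 34.6], 95.6]
base_ring top 0.55 [393.5 232.2  39.3  41.9] [[391.3, 231.9], [39.6, 40.3], 104.7]
stand scene 0.94 [383.  207.9  52.3  48.9] [[384.2, 212.3], [34.2, 47.5], 94.9]
stand top 0.63 [393.2 231.4  63.4  59.2] [[390.9, 231.0], [62.9, 63.8], 138.4]
board scene 0.97 [313.2 252.7 114.   85.8] [[314.0, 251.7], [56.0, 111.3], 122.8]
board scene 0.65 [384.9 196.9   5.4  14.8] [[385.5, 195.8], [7.0, 13.2], 9.7]
board top 0.93 [286.2 238.8  68.4 125.4] [[283.3, 239.5], [71.0, 149.2], 178.1]
grip top 0.46 [394.9 229.1   6.4   1.5] [[394.2, 229.5], [7.3, 9.2], 91.7]
pepper_mill scene 0.77 [287.4 163.4  25.2  65.1] [[285.9, 166.2], [21.1, 73.9], 175.7]
pepper_mill scene 0.65 [385.5 196.2  12.4  11.8] [[385.6, 195.9], [7.1, 12.8], 11.3]
pepper_mill top 0.55 [323.8 111.2  30.4  47.9] [[324.0, 110.0], [28.2, 51.6], 175.6]
timer scene 0.68 [339.8 165.4  23.6  21.1] [[338.5, 165.0], [18.7, 22.1], 101.3]
timer scene 0.67 [289.4 231.1  31.2  24.6] [[290.8, 228.5], [18.1, 27.9], 82.6]
timer top 0.81 [410.2 116.6  34.5  31. ] [[409.7, 113.3], [32.2, 33.4], 13.9]
```

View pics/c1.png

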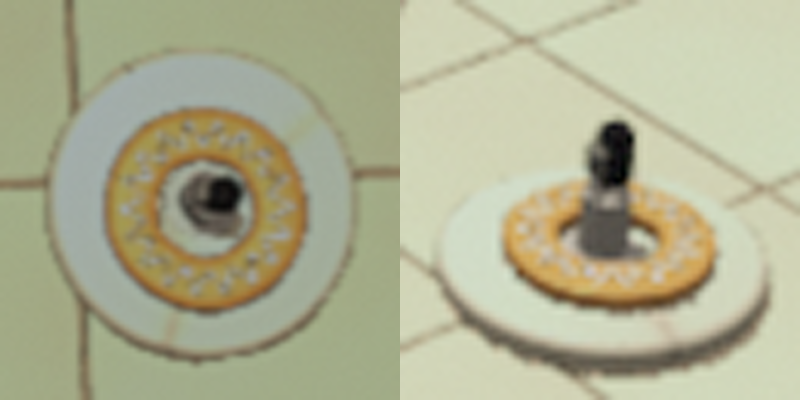

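The crops show the stand centred at top (391,231). Its black grip is at about (395,229), with the grey button towards image left, roughly world +y. In the scene view the grip is at (386,197).

Candidates for top_ring in the top view: (281,270) is golden with white icing and lies on the board. (222,228) and (221,271) are turquoise and lie on the worktop. (281,270) fits. The middle_ring is (279,204), the larger one on the board. I'll confirm with one crop.

```bash
cat >> h.py <<'E'
def seg(im,c,r,kind):
    hsv=cv2.cvtColor(im,cv2.COLOR_RGB2HSV).astype(int); H,S,V=hsv[...,0],hsv[...,1],hsv[...,2]
    if kind=="board": m=(V>150)
    elif kind=="white": m=(S>75)&(H<28)
    elif kind=="dark": m=(V<70)
    k=np.zeros(m.shape,np.uint8); cv2.circle(k,(int(round(c[0])),int(round(c[1]))),r,1,-1)
    m=(m&(k>0)).astype(np.uint8)
    cs,_=cv2.findContours(m,cv2.RETR_EXTERNAL,cv2.CHAIN_APPROX_NONE)
    h=cv2.convexHull(max(cs,key=cv2.contourArea)); M_=cv2.moments(h)
    return np.array([M_["m10"]/M_["m00"],M_["m01"]/M_["m00"]]),cv2.minAreaRect(h)[1],m
E
python3 - <<'E'
from h import *
T=np.load("pics/top0.npy");S=np.load("pics/scene0.npy")
for l,t,s,kind,rt,rs in(("mid",(279,204),(291.5,228.5),"board",20,20),("top",(281,270),(327,259.5),"board",17,17),("base",(391,231.5),(386,210),"white",24,23)):
    u,w,_=seg(T,t,rt,kind);v,w2,_=seg(S,s,rs,kind)
    X,e=tri({"top":u,"scene":v}); print(l,np.round(u,1),np.round(w,1),np.round(v,1),np.round(w2,1),np.round(X,4),e)
def hsv(im,u,v): return cv2.cvtColor(im,cv2.COLOR_RGB2HSV)[v,u]
print(hsv(T,264,204),hsv(T,279,194),hsv(T,391,216),hsv(T,391,203))
A=cv2.resize(T[180:300,200:320],(400,400),interpolation=cv2.INTER_CUBIC)
B=cv2.resize(S[205:305,240:340],(400,400),interpolation=cv2.INTER_CUBIC)
cv2.imwrite("pics/c2.png",np.hstack([A,B])[:,:,::-1])
E
```

```text
mid [278.1 203.3] [28. 29.] [292. 228.] [39.4 39.4] [0.5525 0.311  0.0208] [[0.6, 0.5], [-0.7, -0.1]]
top [284.5 265.7] [22.  10.3] [327. 260.] [33.3 33.3] [0.4262 0.3027 0.0086] [[0.0, 0.0], [-0.0, -0.0]]
base [391.8 232.4] [41. 40.] [385.6 209.5] [21. 33.] [0.4874 0.0824 0.0173] [[0.0, 0.0], [-0.0, -0.0]]
[ 20 156 155] [ 24 124 164] [ 23 133 161] [ 74  16 172]
```

View pics/c2.png

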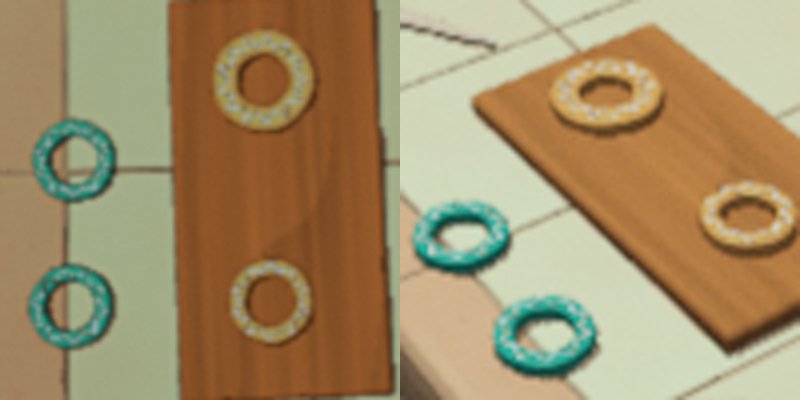

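The crop confirms it: the golden iced rings on the board are at (279,204), larger, and (281,270), smaller. The turquoise ones are off the board. Next I'll refine the positions and find the stand's yaw.

```bash
cat > m.py <<'E'
from h import *
def ringpix(im,c,r):
    hsv=cv2.cvtColor(im,cv2.COLOR_RGB2HSV).astype(int); m=(hsv[...,0]>=15)&(hsv[...,0]<60)&(hsv[...,2]>90) | (hsv[...,1]<90)&(hsv[...,2]>110)
    k=np.zeros(m.shape,np.uint8); cv2.circle(k,tuple(int(round(a)) for a in c),r,1,-1)
    m=(m&(k>0)).astype(np.uint8); cs,_=cv2.findContours(m,cv2.RETR_EXTERNAL,cv2.CHAIN_APPROX_NONE)
    h=cv2.convexHull(max(cs,key=cv2.contourArea)); q=cv2.moments(h); return np.array([q["m10"],q["m01"]])/q["m00"],cv2.boundingRect(h)
def sil(n,X,r,h=.01):
    a=np.linspace(0,2*np.pi,60); P=np.concatenate([np.c_[X[0]+r*np.cos(a),X[1]+r*np.sin(a),0*a+X[2]+d] for d in(-h/2,h/2)])
    return proj(n,P)
E
python3 - <<'E'
from m import *
T=np.load("pics/top0.npy");S=np.load("pics/scene0.npy")
for l,t,s,rt,rs,r in(("mid",(279,204),(291.7,228.5),18,18,.032),("top",(281.2,270.3),(327.2,259),15,14,.0255)):
    u,w=ringpix(T,t,rt);v,w2=ringpix(S,s,rs); X,e=tri({"top":u,"scene":v})
    print(l,u.round(1),w,v.round(1),w2,X.round(4),e,"pred bbox",[np.r_[p.min(0),np.ptp(p,axis=0)].round(1).tolist() for p in(sil("top",X,r),sil("scene",X,r))],"plane .019",[onplane(n,q,.019)[0].round(4).tolist() for n,q in(("top",u),("scene",v))])
# stand foot & base ring
for n,im in(("top",T),("scene",S)):
    for l in("stand","base_ring"):
        m=np.load(f"pics/{l}_{n}_0.npy"); cs,_=cv2.findContours(m.astype(np.uint8),0,1); h=cv2.convexHull(max(cs,key=len));q=cv2.moments(h);print(n,l,q["m10"]/q["m00"],q["m01"]/q["m00"],cv2.boundingRect(h))
    hsv=cv2.cvtColor(im,cv2.COLOR_RGB2HSV).astype(int)
    sl=(slice(218,244),slice(378,406)) if n=="top" else (slice(186,216),slice(376,398))
    v=hsv[...,2][sl]; 
    print(n,sl); print("\n".join(" ".join(f"{x:3d}" for x in r) for r in v[::1]))
X=np.array([.4874,.0824,0])
for z in(0,.024,.042,.057,.072): print(z,[proj(n,X+[0,0,z]).round(1).tolist() for n in("top","scene")])
E
```

```text
mid [278.4 203.5] (263, 188, 32, 32) [292. 228.] (274, 210, 37, 37) [0.5522 0.3107 0.0208] [[0.5, 0.4], [-0.5, -0.1]] pred bbox [[263.0, 188.1, 31.6, 31.6], [277.3, 218.1, 28.3, 20.2]] plane .019 [[0.5532, 0.3119, 0.019], [0.5534, 0.3086, 0.019]]
top [280.6 269.8] (268, 257, 26, 27) [327. 259.] (313, 245, 29, 29) [0.4181 0.3094 0.0201] [[0.2, 0.2], [-0.2, -0.0]] pred bbox [[267.9, 257.2, 25.7, 25.7], [314.5, 249.4, 24.6, 19.6]] plane .019 [[0.4184, 0.3098, 0.019], [0.4188, 0.3082, 0.019]]
top stand 390.89625104427734 230.9890350877193 (359, 198, 65, 65)
top base_ring 391.30741174938123 231.90035169988278 (371, 212, 42, 41)
top (slice(218, 244, None), slice(378, 406, None))
159 163 163 162 156 142 146 147 150 159 161 161 155 138 142 154 159 160 154 147 148 134 145 159 162 162 162 161
162 162 162 161 148 135 144 149 142 152 162 163 161 154 152 158 161 155 144 149 155 144 151 161 163 162 158 159
162 161 162 158 143 141 153 160 157 159 162 163 163 162 161 162 161 150 148 157 160 152 155 160 160 156 143 147
158 157 157 158 146 144 157 162 164 163 162 161 157 156 156 158 160 159 161 163 16
[... 4835 characters left out ...]
2  83  84  95 116 129 142 179 185 197 208 202 200
195 195 203 205 195 172 130 106  94  83  84  90 111 125 125 139 169 196 208 201 203 208
194 198 198 205 207 198 179 170 165 160 159 164 168 172 170 177 193 200 204 199 199 199
203 209 198 201 209 192 195 209 206 206 205 204 206 206 206 208 203 197 202 209 199 192
208 209 198 202 208 198 197 204 208 205 199 205 204 204 207 202 206 209 208 208 202 203
198 206 204 205 209 209 206 203 206 202 196 204 201 198 205 202 202 206 206 208 209 208
0 [[[390.7, 232.9]], [[385.1, 215.4]]]
0.024 [[[392.3, 232.2]], [[385.8, 207.2]]]
0.042 [[[393.5, 231.6]], [[386.4, 200.9]]]
0.057 [[[394.6, 231.2]], [[386.8, 195.6]]]
0.072 [[[395.7, 230.7]], [[387.3, 190.2]]]
```

```bash
cat > fit.py <<'E'
from h import *
from scipy.optimize import minimize
def box(x0,x1,y0,y1,z0,z1,s=.0006):
    g=lambda a,b:np.arange(a,b+s/2,s); P=[];
    X,Y=np.meshgrid(g(x0,x1),g(y0,y1)); P.append((np.c_[X.ravel(),Y.ravel(),0*X.ravel()+z1],1))
    for y in(y0,y1): X,Z=np.meshgrid(g(x0,x1),g(z0,z1)); P.append((np.c_[X.ravel(),0*X.ravel()+y,Z.ravel()],0))
    for x in(x0,x1): Y,Z=np.meshgrid(g(y0,y1),g(z0,z1)); P.append((np.c_[0*Y.ravel()+x,Y.ravel(),Z.ravel()],0))
    return P
parts=[]
a=np.linspace(0,2*np.pi,140)[:,None]
z=np.arange(.014,.0421,.0006)[None]; A,Z=np.broadcast_arrays(a,z); parts.append((np.c_[.01*np.cos(A).ravel(),.01*np.sin(A).ravel(),Z.ravel()],1))
r=np.arange(0,.0101,.0005)[None]; A,Rr=np.broadcast_arrays(a,r); parts.append((np.c_[(Rr*np.cos(A)).ravel(),(Rr*np.sin(A)).ravel(),0*A.ravel()+.042],2))
for P,t in box(-.0065,.0065,-.009,.005,.044,.066)+box(-.005,.005,-.007,.003,.066,.071): parts.append((P,3))
for P,t in box(-.005,.005,.005,.009,.0505,.0635): parts.append((P,4+t))
PP=np.vstack([p for p,_ in parts]);LL=np.concatenate([np.full(len(p),l) for p,l in parts])
K=4
def cost(th,ims,dbg=False):
    x,y,w=th[:3]; c,s=np.cos(w),np.sin(w); W=PP@np.array([[c,s,0],[-s,c,0],[0,0,1]])+[x,y,0]; tot=0; out=[]
    for n,(im,(u0,v0,u1,v1)) in ims.items():
        uv=proj(n,W)+ (th[3:5] if n=="scene" else 0); d=W@np.array(M[n]["R"])[2]
        i=np.round((uv-[u0-.5,v0-.5])*K-.5).astype(int); H,Wd=(v1-v0)*K,(u1-u0)*K
        ok=(i>=0).all(1)&(i[:,0]<Wd)&(i[:,1]<H); o=np.argsort(-d[ok]); L=np.zeros((H,Wd),int)
        L[i[ok][o,1],i[ok][o,0]]=LL[ok][o]
        L=cv2.medianBlur(L.astype(np.uint8),3)
        F=np.stack([cv2.resize((L==k).astype(np.float32),(u1-u0,v1-v0),interpolation=cv2.INTER_AREA) for k in range(6)],-1)
        F=cv2.GaussianBlur(F,(0,0),.6)
        V=im[v0:v1,u0:u1].max(2).astype(float); f=F.reshape(-1,6); S=f.sum(0)>.5; f=f[:,S]; V=V.ravel()
        m=f[:,1:].sum(1)>-1
        co=np.linalg.lstsq(f,V,rcond=None)[0]; tot+=((f@co-V)**2).mean(); out.append((co.round(),np.sqrt(((f@co-V)**2).mean()).round(1)))
    return (tot,out) if dbg else tot
if __name__=="__main__":
    T=np.load("pics/top0.npy");S=np.load("pics/scene0.npy")
    ims={"top":(T,(385,224,403,240)),"scene":(S,(379,186,394,210))}
    res=[]
    for w in np.deg2rad(np.arange(-180,180,30)):
        q=minimize(cost,[.489,.083,w,0,0],args=(ims,),method="Nelder-Mead",options=dict(initial_simplex=np.array([[.489,.083,w,0,0],[.492,.083,w,0,0],[.489,.086,w,0,0],[.489,.083,w+.4,0,0],[.489,.083,w,1,0],[.489,.083,w,0,1.]]),maxfev=220))
        res.append((q.fun,q.x))
    for f,x in sorted(res,key=lambda r:r[0])[:5]: print(round(f,1),x[:2].round(4),np.rad2deg(x[2]).round(1),x[3:].round(2),cost(x,ims,True)[1])
    # foot edge fit, top view
    for n,im in(("top",T),("scene",S)):
        V=cv2.cvtColor(im,cv2.COLOR_RGB2LAB).astype(np.float32)
        def fc(p):
            aa=np.linspace(0,2*np.pi,180); v=[]
            for r in(.0625,.0675):
                uv=proj(n,np.c_[p[0]+r*np.cos(aa),p[1]+r*np.sin(aa),0*aa+.014]).astype(np.float32)
                v.append(cv2.remap(V,uv[:,0].copy(),uv[:,1].copy(),cv2.INTER_LINEAR)[:,0])
            return -np.abs(v[0]-v[1]).sum(1).clip(0,40).mean()
        g=[(fc((x,y)),x,y) for x in np.arange(.478,.502,.001) for y in np.arange(.072,.096,.001)]
        print(n,np.round(sorted(g)[:3],4).tolist())
E
python3 fit.py
```

```text
886.2 [0.4899 0.0815] -127.1 [-0.39 -0.04] [(array([149.,  55., 120.,  43., 175.,  48.]), np.float64(19.1)), (array([200.,  87., 240.,  41.]), np.float64(22.8))]
887.5 [0.4891 0.0825] 36.2 [-0.42  0.36] [(array([151.,  75.,  79.,  40., 118.,  38.]), np.float64(19.5)), (array([201.,  84., 178.,  45.,  39.,  66.]), np.float64(22.5))]
898.1 [0.4906 0.0826] -44.2 [-0.45  0.15] [(array([149.,  64.,  99.,  39., 123.,  83.]), np.float64(20.3)), (array([203.,  85., 197.,  42., 138., 221.]), np.float64(22.0))]
898.6 [0.4911 0.0827] -45.1 [-0.2   0.41] [(array([149.,  66.,  98.,  38., 129., 108.]), np.float64(20.5)), (array([203.,  84., 198.,  43., 136., 210.]), np.float64(21.9))]
907.1 [0.4897 0.0825] -143.5 [-0.03 -0.2 ] [(array([148.,  75.,  97.,  46., 127.,  10.]), np.float64(20.1)), (array([200.,  87., 242.,  42.]), np.float64(22.5))]
top [[-30.8688, 0.487, 0.084], [-29.9336, 0.488, 0.084], [-29.9222, 0.487, 0.085]]
scene [[-27.3921, 0.478, 0.095], [-27.3784, 0.478, 0.096], [-27.3743, 0.478, 0.093]]
```

```bash
python3 - <<'E'
import numpy as np,cv2
T=np.load("pics/top0.npy");S=np.load("pics/scene0.npy")
A=cv2.resize(T[220:242,382:404],(400,400),interpolation=cv2.INTER_CUBIC)
B=cv2.resize(S[186:212,373:399],(400,400),interpolation=cv2.INTER_CUBIC)
g=lambda x:np.clip((x/255.)**.6*255,0,255).astype(np.uint8)
cv2.imwrite("pics/c3.png",g(np.hstack([A,B])[:,:,::-1]))
E
```

```text
(no output)
```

View pics/c3.png

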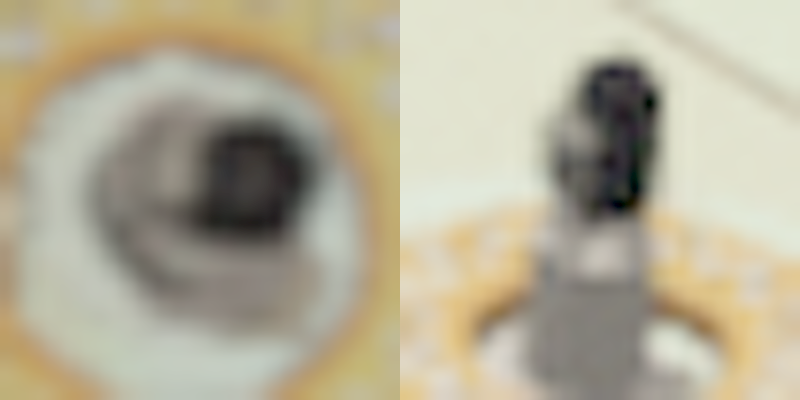

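The enlarged crop shows the grip's black square with its edges tilted about 10° to the image axes. The grey button is directly to its left, so stand +y is about (0.17, 0.98), a yaw of about -10°. I'll check knife block height before crossing.

```bash
python3 - <<'E'
from h import *
for y in(-.15,-.25):
  for x in(.3,.5,.7):
    for z in(.2,.3,.4): print((x,y,z),[proj(n,[x,y,z]).round().tolist()[0] for n in("top","scene")])
print(onplane("top",[[488,205],[495,292],[540,380],[490,130]],.1).round(3))
E
```

```text
(0.3, -0.15, 0.2) [[559.0, 339.0], [530.0, 144.0]]
(0.3, -0.15, 0.3) [[594.0, 350.0], [542.0, 100.0]]
(0.3, -0.15, 0.4) [[639.0, 365.0], [555.0, 51.0]]
(0.5, -0.15, 0.2) [[548.0, 214.0], [458.0, 115.0]]
(0.5, -0.15, 0.3) [[579.0, 208.0], [465.0, 75.0]]
(0.5, -0.15, 0.4) [[620.0, 199.0], [472.0, 31.0]]
(0.7, -0.15, 0.2) [[538.0, 97.0], [401.0, 92.0]]
(0.7, -0.15, 0.3) [[567.0, 75.0], [405.0, 56.0]]
(0.7, -0.15, 0.4) [[605.0, 45.0], [408.0, 16.0]]
(0.3, -0.25, 0.2) [[624.0, 338.0], [557.0, 133.0]]
(0.3, -0.25, 0.3) [[668.0, 349.0], [569.0, 90.0]]
(0.3, -0.25, 0.4) [[727.0, 364.0], [583.0, 43.0]]
(0.5, -0.25, 0.2) [[610.0, 212.0], [484.0, 106.0]]
(0.5, -0.25, 0.3) [[651.0, 206.0], [492.0, 67.0]]
(0.5, -0.25, 0.4) [[704.0, 196.0], [500.0, 25.0]]
(0.7, -0.25, 0.2) [[598.0, 95.0], [427.0, 85.0]]
(0.7, -0.25, 0.3) [[636.0, 72.0], [431.0, 50.0]]
(0.7, -0.25, 0.4) [[685.0, 42.0], [436.0, 11.0]]
[[ 0.529 -0.087  0.1  ]
 [ 0.369 -0.088  0.1  ]
 [ 0.214 -0.154  0.1  ]
 [ 0.672 -0.101  0.1  ]]
```

Request:
{"fn": "arm_command", "kwargs": {
  "rows": [
    [0,0,-0.06,0.15],
    [0,0,-0.12,0.3],
    [0,0,-0.18,0.45],
    [0,0,-0.24,0.45],
    [0.03,-0.035,-0.27,0.45],
    [0.065,-0.08,-0.28,0.45],
    [0.1,-0.125,-0.28,0.45],
    [0.14,-0.17,-0.28,0.45]
  ],
  "fingers": 1
}}

```text
time_s: 1.9
tcp_pos: [0.2455, -0.3496, 0.5114]
ee_rot: [0.0, 0.996, -0.087, 0.0]
contact_force: [1.1, 0.7, 0.5]
opening: 0.998
grip_force: 0.0
```

Request:
{"fn": "arm_command", "kwargs": {
  "rows": [
    [0.015,-0.057,0,0],
    [0.03,-0.114,0,0],
    [0.045,-0.171,0,0],
    [0.06,-0.228,0,0],
    [0.076,-0.285,0,0],
    [0.092,-0.342,0,0],
    [0.108,-0.4,0,0],
    [0.124,-0.458,0.02,0]
  ]
}}

```text
time_s: 2.9
tcp_pos: [0.4466, 0.0798, 0.4924]
ee_rot: [-0.0, 0.996, -0.086, 0.001]
contact_force: [1.3, -1.5, -0.1]
opening: 1.0
grip_force: 0.0
```

Request:
{"fn": "arm_command", "kwargs": {
  "rows": [
    [0.008,-0.031,0.05,0],
    [0.016,-0.062,0.103,0],
    [0.024,-0.093,0.156,0],
    [0.032,-0.124,0.209,0],
    [0.04,-0.155,0.262,0],
    [0.048,-0.185,0.315,0],
    [0.056,-0.215,0.368,0],
    [0.0645,-0.2455,0.421,0]
  ]
}}

```text
time_s: 3.9
tcp_pos: [0.5521, 0.3094, 0.069]
ee_rot: [-0.0, 0.996, -0.086, 0.0]
contact_force: [2.2, -0.2, 1.3]
opening: 0.999
grip_force: 0.0
```

Request:
{"fn": "arm_command", "kwargs": {
  "rows": [
    [0.0005,-0.001,0.02,0],
    [0.0005,-0.001,0.035,0],
    [0.0005,-0.001,0.048,0],
    [0.0005,-0.001,0.056,0],
    [0.0005,-0.001,0.061,0],
    [0.0005,-0.001,0.061,0],
    [0.0005,-0.001,0.061,0],
    [0.0005,-0.001,0.061,0]
  ]
}}

```text
time_s: 4.9
tcp_pos: [0.5527, 0.3094, 0.01]
ee_rot: [-0.0, 0.996, -0.087, 0.0]
contact_force: [-0.5, -0.8, -0.6]
opening: 1.001
grip_force: 0.0
```

Request:
{"fn": "arm_command", "kwargs": {
  "rows": [
    [0,0,0,0],
    [0,0,0,0],
    [0,0,0,0],
    [0,0,0,0],
    [0,0,0,0],
    [0,0,0,0],
    [0,0,0,0],
    [0,0,0,0]
  ],
  "fingers": 0.5
}}

```text
time_s: 5.9
tcp_pos: [0.5527, 0.3094, 0.0104]
ee_rot: [-0.0, 0.996, -0.086, 0.0]
contact_force: [-3.4, -2.0, 7.8]
opening: 0.725
grip_force: 63.4
```

Request:
{"fn": "arm_command", "kwargs": {
  "rows": [
    [0,0,-0.03,0],
    [0,0,-0.07,0],
    [-0.004,0.04,-0.11,0],
    [-0.008,0.08,-0.12,0],
    [-0.012,0.12,-0.12,0],
    [-0.016,0.16,-0.12,0],
    [-0.02,0.2,-0.12,0],
    [-0.024,0.234,-0.12,0]
  ]
}}

```text
time_s: 6.9
tcp_pos: [0.4881, 0.0817, 0.1298]
ee_rot: [-0.0, 0.996, -0.087, 0.0]
contact_force: [-0.5, -1.0, 0.4]
opening: 0.728
grip_force: 65.9
```

```bash
python3 - <<'E'
from h import *
T=shot("top","top1");S=shot("scene","scene1")
print(telemetry.observe()["tcp_pos"])
A=cv2.resize(T[170:300,330:460],(400,400),interpolation=cv2.INTER_CUBIC)
B=cv2.resize(S[140:240,335:435],(400,400),interpolation=cv2.INTER_CUBIC)
cv2.imwrite("pics/c4.png",np.hstack([A,B])[:,:,::-1])
E
```

```text
[0.48792789 0.08069932 0.12983725]
```

View pics/c4.png

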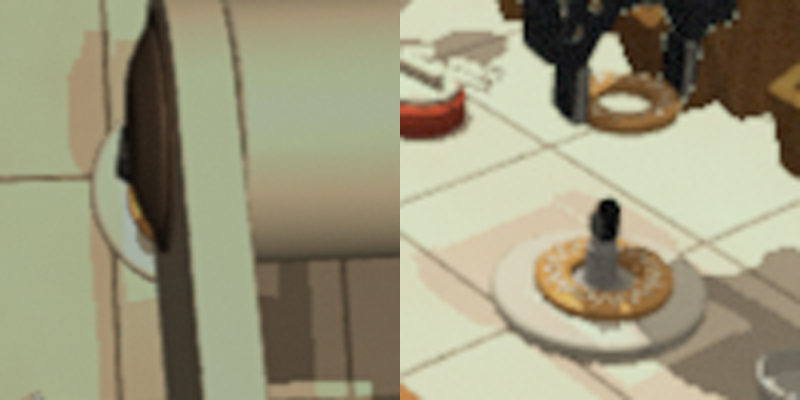

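The scene crop shows the ring held level at about (393,166), with the post below it at (386,203).

```bash
python3 - <<'E'
from h import *
S=np.load("pics/scene1.npy")
c=cv2.cvtColor(S,cv2.COLOR_RGB2HSV).astype(int)
m=((c[...,0]<28)&(c[...,0]>8)&(c[...,1]>90)&(c[...,2]>120)).astype(np.uint8); m[:155]=0;m[176:]=0;m[:,:378]=0;m[:,410:]=0
ys,xs=np.nonzero(m); print(xs.min(),xs.max(),ys.min(),ys.max())
for z in(.136,.14,.144): 
  print(z,proj("scene",[.488,.0815,z]).round(1))
  a=np.linspace(0,6.28,60);P=np.concatenate([np.c_[.488+.032*np.cos(a),.0815+.032*np.sin(a),0*a+z+d] for d in(-.005,.005)]);p=proj("scene",P);print(p.min(0).round(1),p.max(0).round(1))
for z in(.02,.04): print(proj("scene",[.489,.083,z]).round(1))
E
```

```text
382 405 158 172
0.136 [[389.5 166.1]]
[375.2 157.7] [403.9 175. ]
0.14 [[389.6 164.6]]
[375.4 156.2] [404.  173.4]
0.144 [[389.7 163.1]]
[375.5 154.6] [404.2 171.9]
[[385.1 208.4]]
[[385.7 201.4]]
```

Request:
{"fn": "arm_command", "kwargs": {
  "rows": [
    [0.0015,-0.0035,0.01,0],
    [0.0015,-0.0035,0.03,0],
    [0.0015,-0.0035,0.05,0],
    [0.0015,-0.0035,0.07,0],
    [0.0015,-0.0035,0.085,0],
    [0.0015,-0.0035,0.098,0],
    [0.0015,-0.0035,0.105,0],
    [0.0015,-0.0035,0.1075,0]
  ]
}}

```text
time_s: 8.0
tcp_pos: [0.4907, 0.0862, 0.0219]
ee_rot: [-0.0, 0.996, -0.086, -0.0]
contact_force: [-0.2, 0.6, 0.5]
opening: 0.722
grip_force: 65.9
```

Request:
{"fn": "arm_command", "kwargs": {
  "rows": [
    [0,0,0.001,0],
    [0,0.001,0.001,0],
    [0,0.001,0.001,0],
    [0,0.001,0.001,0],
    [0,0.001,0.001,0],
    [0,0.001,0.001,0],
    [0,0.001,0.001,0],
    [0,0.001,0.001,0]
  ]
}}

```text
time_s: 9.0
tcp_pos: [0.4905, 0.0852, 0.0211]
ee_rot: [-0.0, 0.996, -0.086, -0.0]
contact_force: [-0.2, 0.1, -0.8]
opening: 0.723
grip_force: 65.9
```

Request:
{"fn": "arm_command", "kwargs": {
  "rows": [
    [0,0,0,0],
    [0,0,0,0],
    [0,0,0,0],
    [0,0,0,0],
    [0,0,-0.005,0],
    [0,0,-0.02,0],
    [0,0,-0.05,0],
    [0,0,-0.09,0]
  ],
  "fingers": 1
}}

```text
time_s: 10.0
tcp_pos: [0.4901, 0.0851, 0.1126]
ee_rot: [-0.0, 0.996, -0.087, -0.0]
contact_force: [0.3, -0.5, 0.8]
opening: 0.994
grip_force: 0.0
```

Request:
{"fn": "arm_command", "kwargs": {
  "rows": [
    [-0.01,-0.02,-0.01,0],
    [-0.03,-0.057,-0.01,0],
    [-0.05,-0.095,-0.01,0],
    [-0.07,-0.133,-0.005,0],
    [-0.088,-0.168,0.01,0],
    [-0.102,-0.195,0.03,0],
    [-0.109,-0.208,0.05,0],
    [-0.109,-0.208,0.06,0]
  ]
}}

```text
time_s: 11.0
tcp_pos: [0.4185, 0.3095, 0.0511]
ee_rot: [0.0, 0.996, -0.086, -0.0]
contact_force: [-0.1, -0.4, 0.4]
opening: 0.997
grip_force: 0.0
```

```bash
python3 - <<'E'
from h import *
T=shot("top","top2");S=shot("scene","scene2")
print(telemetry.observe()["tcp_pos"])
A=cv2.resize(T[190:272,350:432],(400,400),interpolation=cv2.INTER_CUBIC)
B=cv2.resize(S[170:235,352:417],(400,400),interpolation=cv2.INTER_CUBIC)
cv2.imwrite("pics/c5.png",np.hstack([A,B])[:,:,::-1])
E
```

```text
[0.41884294 0.3083814  0.05097483]
```

View pics/c5.png

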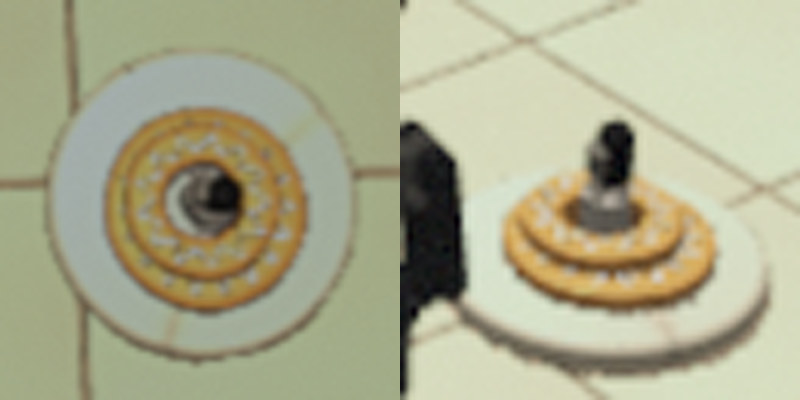

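The middle ring lies flat and concentric, within about 2 mm, and clear of the post. The stand hasn't moved. Now the small ring.

Request:
{"fn": "arm_command", "kwargs": {
  "rows": [
    [0,0,0.012,0],
    [0,0,0.022,0],
    [0,0,0.03,0],
    [0,0,0.036,0],
    [0,0,0.0395,0],
    [0,0,0.0395,0],
    [0,0,0.0395,0],
    [0,0,0.0395,0]
  ]
}}

```text
time_s: 12.1
tcp_pos: [0.4191, 0.3089, 0.0119]
ee_rot: [-0.0, 0.996, -0.086, 0.0]
contact_force: [-0.9, 0.1, 0.7]
opening: 1.003
grip_force: 0.0
```

Request:
{"fn": "arm_command", "kwargs": {
  "rows": [
    [0,0,0,0],
    [0,0,0,0],
    [0,0,0,0],
    [0,0,0,0],
    [0,0,0,0],
    [0,0,0,0],
    [0,0,0,0],
    [0,0,0,0]
  ],
  "fingers": 0.4
}}

```text
time_s: 13.1
tcp_pos: [0.4191, 0.309, 0.0124]
ee_rot: [-0.0, 0.996, -0.086, 0.0]
contact_force: [-3.8, -2.1, 12.4]
opening: 0.571
grip_force: 59.7
```

Request:
{"fn": "arm_command", "kwargs": {
  "rows": [
    [0,0,-0.03,0],
    [0,0,-0.07,0],
    [0.02,0.039,-0.105,0],
    [0.04,0.078,-0.115,0],
    [0.06,0.117,-0.115,0],
    [0.08,0.156,-0.115,0],
    [0.1,0.194,-0.115,0],
    [0.1085,0.21,-0.115,0]
  ]
}}

```text
time_s: 14.1
tcp_pos: [0.4901, 0.0815, 0.1266]
ee_rot: [0.0, 0.996, -0.087, 0.0]
contact_force: [-0.2, 0.7, -0.9]
opening: 0.569
grip_force: 62.2
```

Request:
{"fn": "arm_command", "kwargs": {
  "rows": [
    [0,0,0,0],
    [0,0,0.015,0],
    [0,0,0.035,0],
    [0,0,0.055,0],
    [0,0,0.072,0],
    [0,0,0.084,0],
    [0,0,0.09,0],
    [0,0,0.0915,0]
  ]
}}

```text
time_s: 15.1
tcp_pos: [0.4897, 0.0834, 0.035]
ee_rot: [-0.0, 0.996, -0.086, -0.0]
contact_force: [-1.1, -0.2, -0.0]
opening: 0.568
grip_force: 62.2
```

```bash
python3 - <<'E'
from h import *
S=shot("scene","scene3"); s=telemetry.observe(); print(s["tcp_pos"],s["contact_force"])
crop(S,340,150,430,240,6,"c6")
E
```

```text
[0.48977877 0.08333423 0.0351655 ] [ 0.23484671 -0.24227499  0.53970528]
```

View pics/c6.png

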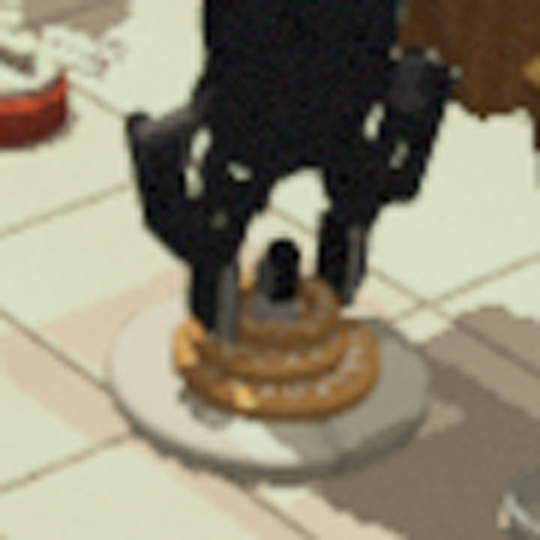

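The small ring encircles the post just above the middle ring, at crop (290,320). I'll lower it slightly and release.

Request:
{"fn": "arm_command", "kwargs": {
  "rows": [
    [0,0,0.0015,0],
    [0,0,0.002,0],
    [0,0,0.002,0],
    [0,0,0.002,0],
    [0,0,0.002,0],
    [0,0,0.002,0],
    [0,0,0.002,0],
    [0,0,0.002,0]
  ]
}}

```text
time_s: 16.15
tcp_pos: [0.4896, 0.0833, 0.0331]
ee_rot: [-0.0, 0.996, -0.086, -0.0]
contact_force: [0.0, 0.1, -0.5]
opening: 0.569
grip_force: 62.2
```

Request:
{"fn": "arm_command", "kwargs": {
  "rows": [
    [0,0,0,0],
    [0,0,0,0],
    [0,0,0,0],
    [0,0,0,0],
    [0,0,-0.005,0],
    [0,0,-0.03,0],
    [0,0,-0.07,0],
    [0,0,-0.12,0]
  ],
  "fingers": 1
}}

```text
time_s: 17.15
tcp_pos: [0.4891, 0.0833, 0.1542]
ee_rot: [-0.0, 0.996, -0.087, -0.001]
contact_force: [0.7, 0.2, 0.3]
opening: 1.0
grip_force: 0.0
```

```bash
python3 - <<'E'
from h import *
T=shot("top","top4");S=shot("scene","scene4"); s=telemetry.observe(); print(s["tcp_pos"],s["contact_force"],s["opening"])
crop(S,350,165,420,235,8,"c7")
E
```

```text
[0.49164705 0.08334996 0.15852351] [ 0.79496786 -0.8344227  -0.41346664] 0.9993386097000115
```

View pics/c7.png

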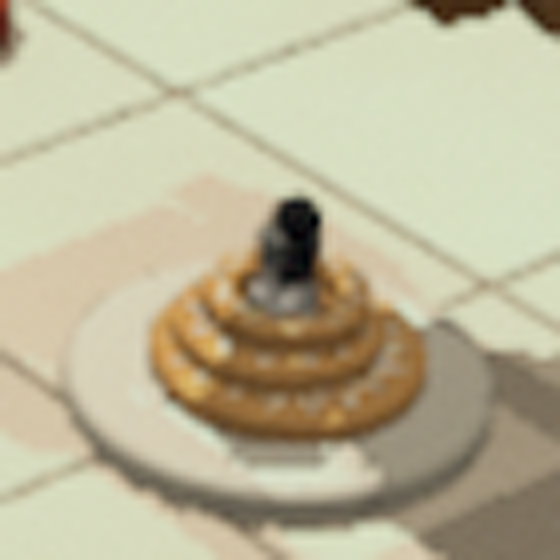

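The cake is stacked flat around the post, with the grip at crop (297,220) free. Now I'll descend around the grip with the fingers half closed.

Request:
{"fn": "arm_command", "kwargs": {
  "rows": [
    [0,0.001,0.005,0],
    [0,0.001,0.025,0],
    [0,0.001,0.05,0],
    [0,0.001,0.07,0],
    [0,0.001,0.086,0],
    [0,0.001,0.097,0],
    [0,0.001,0.103,0],
    [0,0.001,0.105,0]
  ],
  "fingers": 0.42
}}

```text
time_s: 18.25
tcp_pos: [0.4895, 0.0823, 0.048]
ee_rot: [-0.0, 0.996, -0.087, -0.0]
contact_force: [-0.2, -0.9, 0.3]
opening: 0.42
grip_force: 0.0
```

Request:
{"fn": "arm_command", "kwargs": {
  "rows": [
    [0,0,0.001,0],
    [0,0,0.001,0],
    [0,0,0.001,0],
    [0,0,0.001,0],
    [0,0,0.001,0],
    [0,0,0.001,0],
    [0,0,0.001,0],
    [0,0,0.001,0]
  ],
  "fingers": 0
}}

```text
time_s: 19.25
tcp_pos: [0.4898, 0.0819, 0.0477]
ee_rot: [0.0, 0.996, -0.087, 0.001]
contact_force: [-1.3, -5.6, 6.5]
opening: 0.148
grip_force: 59.0
```

The button is pressed, since the opening matches about 14 mm. I'll pull up slowly.

Request:
{"fn": "arm_command", "kwargs": {
  "rows": [
    [0,0,-0.001,0],
    [0,0,-0.002,0],
    [0,0,-0.004,0],
    [0,0,-0.006,0],
    [0,0,-0.008,0],
    [0,0,-0.01,0],
    [0,0,-0.012,0],
    [0,0,-0.014,0]
  ]
}}

```text
time_s: 20.25
tcp_pos: [0.4895, 0.0824, 0.0613]
ee_rot: [-0.0, 0.996, -0.086, -0.0]
contact_force: [-0.3, 1.3, -5.2]
opening: 0.144
grip_force: 58.5
```

Request:
{"fn": "arm_command", "kwargs": {
  "rows": [
    [0,0,-0.002,0],
    [0,0,-0.004,0],
    [0,0,-0.006,0],
    [0,0,-0.008,0],
    [0,0,-0.01,0],
    [0,0,-0.012,0],
    [0,0,-0.014,0],
    [0,0,-0.016,0]
  ]
}}

```text
time_s: 21.25
tcp_pos: [0.4895, 0.0823, 0.0772]
ee_rot: [0.0, 0.996, -0.086, -0.0]
contact_force: [-1.3, -1.6, -2.6]
opening: 0.145
grip_force: 58.5
```

Request:
{"fn": "arm_command", "kwargs": {
  "rows": [
    [0,0,-0.002,0],
    [0,0,-0.004,0],
    [0,0,-0.006,0],
    [0,0,-0.008,0],
    [0,0,-0.01,0],
    [0,0,-0.012,0],
    [0,0,-0.014,0],
    [0,0,-0.016,0]
  ]
}}

```text
time_s: 22.25
tcp_pos: [0.4895, 0.0823, 0.0932]
ee_rot: [-0.0, 0.996, -0.086, -0.0]
contact_force: [-1.5, -3.6, -2.2]
opening: 0.142
grip_force: 58.5
```

```bash
python3 - <<'E'
from h import *
S=shot("scene","scene5"); s=telemetry.observe(); print(s["tcp_pos"],s["contact_force"],s["opening"])
crop(S,340,140,430,230,6,"c8")
E
```

```text
[0.48956094 0.08231228 0.09348894] [-2.34485273 -2.82310075 -2.21881652] 0.14274353227488507
```

View pics/c8.png

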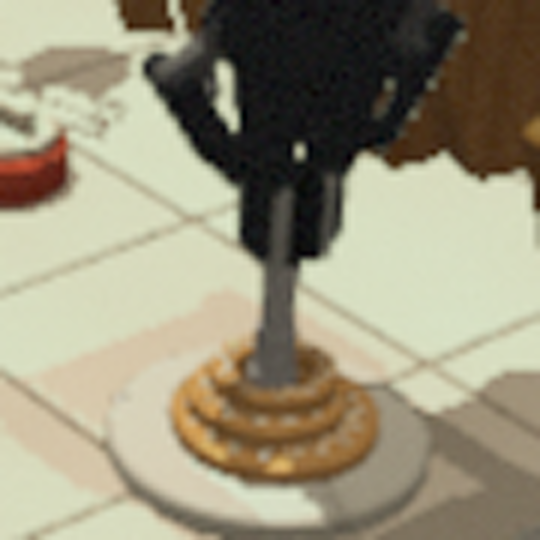

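The post is 46 mm out, the foot is still down and the cake is intact. I'll continue to the stop and then lift.

Request:
{"fn": "arm_command", "kwargs": {
  "rows": [
    [0,0,-0.001,0],
    [0,0,-0.002,0],
    [0,0,-0.003,0],
    [0,0,-0.004,0],
    [0,0,-0.005,0],
    [0,0,-0.006,0],
    [0,0,-0.007,0],
    [0,0,-0.008,0]
  ]
}}

```text
time_s: 23.3
tcp_pos: [0.4894, 0.0825, 0.101]
ee_rot: [-0.0, 0.996, -0.086, -0.0]
contact_force: [-0.1, 0.1, -6.2]
opening: 0.143
grip_force: 58.5
```

Request:
{"fn": "arm_command", "kwargs": {
  "rows": [
    [0,0,-0.002,0],
    [0,0,-0.004,0],
    [0,0,-0.007,0],
    [0,0,-0.01,0],
    [0,0,-0.014,0],
    [0,0,-0.018,0],
    [0,0,-0.022,0],
    [0,0,-0.026,0]
  ]
}}

```text
time_s: 24.3
tcp_pos: [0.4895, 0.0823, 0.1274]
ee_rot: [-0.0, 0.996, -0.086, 0.0]
contact_force: [0.2, 0.0, -7.8]
opening: 0.145
grip_force: 58.5
```

Request:
{"fn": "arm_command", "kwargs": {
  "rows": [
    [0,0,-0.005,0],
    [0,0,-0.01,0],
    [0,0,-0.015,0],
    [0,0,-0.02,0],
    [0,0,-0.025,0],
    [0,0,-0.03,0],
    [0,0,-0.035,0],
    [0,0,-0.04,0]
  ]
}}

```text
time_s: 25.3
tcp_pos: [0.4895, 0.0823, 0.1674]
ee_rot: [-0.0, 0.996, -0.087, -0.0]
contact_force: [1.0, 0.2, -6.7]
opening: 0.149
grip_force: 58.5
```

Request:
{"fn": "arm_command", "kwargs": {
  "rows": [
    [0,0,-0.005,0],
    [0,0,-0.01,0],
    [0,0,-0.016,0],
    [0,0,-0.022,0],
    [0,0,-0.028,0],
    [0,0,-0.033,0],
    [0,0,-0.037,0],
    [0,0,-0.04,0]
  ]
}}

```text
time_s: 26.3
tcp_pos: [0.4895, 0.0823, 0.2073]
ee_rot: [-0.0, 0.996, -0.086, -0.0]
contact_force: [0.4, -0.1, -7.4]
opening: 0.146
grip_force: 58.5
```

Request:
{"fn": "arm_command", "kwargs": {
  "rows": [
    [0,0,0,0],
    [0,0,0,0],
    [0,0,0,0],
    [0,0,0,0],
    [0,0,0,0],
    [0,0,0,0],
    [0,0,0,0],
    [0,0,0,0]
  ]
}}

```text
time_s: 27.3
tcp_pos: [0.4895, 0.0823, 0.2071]
ee_rot: [-0.0, 0.996, -0.087, -0.0]
contact_force: [-0.4, -0.1, -6.8]
opening: 0.146
grip_force: 58.5
```

```bash
python3 - <<'E'
from h import *
S=shot("scene","scene6"); s=telemetry.observe(); print(s["tcp_pos"],s["contact_force"],s["opening"],s["grip_force"])
crop(S,320,90,450,220,4,"c9")
E
```

```text
[0.489471   0.08228569 0.20712752] [-0.18386513 -0.58621867 -7.05761154] 0.14958873011077609 58.48291556700133
```

View pics/c9.png

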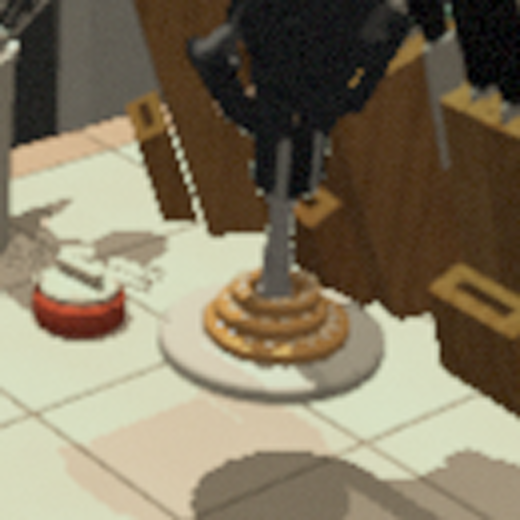

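The stand is level and the foot is about 10.7 cm up. The arm carries the full 7 N weight, so the post is at its stop, and the cake is on it.

```bash
python3 -c "
from workcell import workorder; print(workorder.sign_off())"
```

```text
the job is handed in; nothing more can be done
None
```

I handed the job in at about 27 s: the cake is finished, the post is fully out, and the arm holds the stand level by its grip, about 10.7 cm up, with the pepper mill and kitchen timer left alone.

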